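# Put the returned battery packs on charge and hang up their basket

## Task

Put every battery pack that lies loose on the desk into a free bay of the charger: slide its toe under the lip of the bay, then rock it down until it lies flat and fully home. Hang the empty carrying basket by its handle over both prongs of the hook stand and leave it hanging quietly. Leave the pack that is already on charge in its bay, and do not disturb the other things on the desk.

Things in the scene. Friction and masses are not known exactly. Their poses are not given: they have to be found in the camera images.
- pack1_c (a point): loose battery pack on the desk, lying on its underside: black block 76 (own x) x 44 (y) x 30 (z) mm, grey panel on top; a grey toe 6 mm long, 40 mm wide, 7 mm high sticks out of its +x end, flush with the underside; 180 g. The point is the centre of the 76 x 44 x 30 block; x points to the toe (at the start roughly away from the robot), z up. None if absent
- pack2_c (a point): another loose battery pack, the same as pack1; None if absent
- pack3_c (a point): another loose battery pack, the same as pack1; None if absent
- pack4_c (a point): another loose battery pack, the same as pack1; None if absent
- full1_c (a point): pack already on charge, seated in bay1, same kind and point as pack1. Only one of full1 to full5 is present, the others are None
- full2_c (a point): pack already on charge, seated in bay2, same kind and point as pack1. Only one of full1 to full5 is present, the others are None
- full3_c (a point): pack already on charge, seated in bay3, same kind and point as pack1. Only one of full1 to full5 is present, the others are None
- full4_c (a point): pack already on charge, seated in bay4, same kind and point as pack1. Only one of full1 to full5 is present, the others are None
- full5_c (a point): pack already on charge, seated in bay5, same kind and point as pack1. Only one of full1 to full5 is present, the others are None
- charger: fixed grey desktop charger, 190 x 436 mm, with five pockets in a row 84 mm apart along its y (bay1 at -y); origin under the middle of the row, on the desk. Pocket floors 22 mm above the desk. Heights above that floor: lip over the +x end 9.5 (underside) to 12.5 mm (top); rail at the -x end 12; side guides 12; hump 32, from 66 mm beyond the bay's point on in x
- bay1 (a point): pocket 1. The point is where the block centre of a fully seated pack lies, 15 mm above the pocket floor; x points level to the lip, away from the robot, where the toe goes; y along the row, z up. Pocket from x = -39.25 to +39.25 mm (the lip's edge), y = +-23 mm; under the lip there is room for the toe back to x = +46.5 mm
- bay2 (a point): pocket 2, as bay1. Between pockets the 38 mm wide side guides stand only at the ends, x below -25.5 and above +24.5 mm; the middle 50 mm is open at the sides down to the floor level, for fingers
- bay3 (a point): pocket 3, as bay1. A pack cannot pass the lip going straight down: hold it toe end down some 15 degrees, bring the toe to the floor just short of the lip, slide it under the lip until the end face meets the lip (toe tip near x = +41 mm), then rock it flat, toe tip moving on to +44 mm
- bay4 (a point): pocket 4, as bay1
- bay5 (a point): pocket 5, as bay1
- basket_grip (a point): middle of the handle bar of the loose empty carrying basket: white divided tray 80 (x) x 126 (y) x 45 mm under a rigid upright wire bail, 250 g. The bar is level, along own y, 130 mm above the basket's underside, 6 mm thick, straight to y = +-50 mm, with a 12 mm thick sleeve 40 mm long round its middle. 82 mm open between bar and tray. Same after half a turn; z up
- hook_seat (a point): fixed hook stand: two parallel upturned steel prongs 7 mm thick at own y = +-32 mm, pointing to own -x. The point is mid-way between them, where the axis of the basket's bar rests, 201.5 mm above the desk. The post (14 mm thick, 204 mm high) is at x = +65 mm; the tips end at x = -23 mm, their tops 17 mm above the point. Base plate 10 mm high
- mouse: computer mouse 102 x 60 x 34 mm, black with a blue back; a bystander; origin under its centre
- stapler: black stapler 130 x 36 x 55 mm; a bystander; origin under its centre
- mug: white mug, 80 mm across, 92 mm high; a bystander; origin under its centre
- gel: clear bottle of hand gel, 60 mm across, 150 mm high; a bystander; origin under its centre
- labels: roll of white labels standing on end, 64 mm across with a 26 mm hole, 40 mm high; a bystander; origin under its centre
Not all that is in view belongs to the job. What is shaped like the part that bears basket_grip but purple is not meant. Leave any yellow look-alike of the part that bears pack1_c alone.

How it is judged (in metres and radians):
At the end, for the whole second after the job is handed in: Each loose pack: centre within 4 mm of a bay's point, flat to 0.05 rad, in line to 0.08 rad, at rest. Basket: bar over the prongs (20 mm out to 30 mm in and 25 mm sideways of the hook's point, -8 to +12 mm in height), tilt below 0.3 rad, slower than 0.1 m/s, released (((distance between pack1_c and bay1 below 0.004 m and angle between the x axis of pack1_c and the x axis of bay1, either way round below 0.08 rad) or (distance between pack1_c and bay2 below 0.004 m and angle between the x axis of pack1_c and the x axis of bay2, either way round below 0.08 rad) or (distance between pack1_c and bay3 below 0.004 m and angle between the x axis of pack1_c and the x axis of bay3, either way round below 0.08 rad) or (distance between pack1_c and bay4 below 0.004 m and angle between the x axis of pack1_c and the x axis of bay4, either way round below 0.08 rad) or (distance between pack1_c and bay5 below 0.004 m and angle between the x axis of pack1_c and the x axis of bay5, either way round below 0.08 rad)) and angle between each of pack1_c, pack2_c, pack3_c, pack4_c's own z axis and vertical below 0.05 rad and linear speed of each of pack1, pack2, pack3, pack4 below 0.02 m/s and ((distance between pack2_c and bay1 below 0.004 m and angle between the x axis of pack2_c and the x axis of bay1, either way round below 0.08 rad) or (distance between pack2_c and bay2 below 0.004 m and angle between the x axis of pack2_c and the x axis of bay2, either way round below 0.08 rad) or (distance between pack2_c and bay3 below 0.004 m and angle between the x axis of pack2_c and the x axis of bay3, either way round below 0.08 rad) or (distance between pack2_c and bay4 below 0.004 m and angle between the x axis of pack2_c and the x axis of bay4, either way round below 0.08 rad) or (distance between pack2_c and bay5 below 0.004 m and angle between the x axis of pack2_c and the x axis of bay5, either way round below 0.08 rad)) and ((distance between pack3_c and bay1 below 0.004 m and angle between the x axis of pack3_c and the x axis of bay1, either way round below 0.08 rad) or (distance between pack3_c and bay2 below 0.004 m and angle between the x axis of pack3_c and the x axis of bay2, either way round below 0.08 rad) or (distance between pack3_c and bay3 below 0.004 m and angle between the x axis of pack3_c and the x axis of bay3, either way round below 0.08 rad) or (distance between pack3_c and bay4 below 0.004 m and angle between the x axis of pack3_c and the x axis of bay4, either way round below 0.08 rad) or (distance between pack3_c and bay5 below 0.004 m and angle between the x axis of pack3_c and the x axis of bay5, either way round below 0.08 rad)) and ((distance between pack4_c and bay1 below 0.004 m and angle between the x axis of pack4_c and the x axis of bay1, either way round below 0.08 rad) or (distance between pack4_c and bay2 below 0.004 m and angle between the x axis of pack4_c and the x axis of bay2, either way round below 0.08 rad) or (distance between pack4_c and bay3 below 0.004 m and angle between the x axis of pack4_c and the x axis of bay3, either way round below 0.08 rad) or (distance between pack4_c and bay4 below 0.004 m and angle between the x axis of pack4_c and the x axis of bay4, either way round below 0.08 rad) or (distance between pack4_c and bay5 below 0.004 m and angle between the x axis of pack4_c and the x axis of bay5, either way round below 0.08 rad)) and x of basket_grip in the frame of hook_seat between -0.02 and 0.03 m and y of basket_grip in the frame of hook_seat between -0.025 and 0.025 m and z of basket_grip in the frame of hook_seat between -0.008 and 0.012 m and angle between basket_grip's own z axis and vertical below 0.3 rad and linear speed of basket below 0.1 m/s and contact force between basket and the fingers below 0.1 N); the robot touches nothing.
It fails at once if the pack already on charge is moved by more than 10 mm (distance of any of full1_c, full2_c, full3_c, full4_c, full5_c from where it was at the start of the episode above 0.01 m).
It fails at once if a bystander (mouse, stapler, mug, gel bottle, label roll) is pushed by more than 40 mm (distance of any of mouse, stapler, mug, gel, labels from where it was at the start of the episode above 0.04 m).
Of pack1, pack2, pack3, pack4 only 3 to 4 are there at a start; the rules pass over those that are not, and their reading is None.
Of full1, full2, full3, full4, full5 only 1 to 1 are there at a start; the rules pass over those that are not, and their reading is None.
At some moment in a run one of pack1, pack2, pack3, pack4, basket may be knocked a few centimetres aside while the robot is not near it.
It also fails if it takes over 208 s, if anything falls off the work surface, if the arm or the gripper's body presses on something with over 40 N, if the wrist force passes 120 N, or if a joint passes its speed limit or range.

## Robot

A 6-joint arm with a two-finger parallel gripper is mounted at the origin on the work surface. World frame = base frame: x ahead of the robot, y to its left, z up, the work surface at z = 0. Lengths are in m, angles in degrees, forces in N, time in s.
With the tool pointing down it reaches from about 0.325 to 0.85 m from the base axis. Payload 15.5 kg.
Tool frame: the origin (TCP) lies midway between the tips of the shut fingers; the grasp point (between the pads) lies 19 mm behind it; y points along the fingers, x is the direction in which the jaws open and shut, and the axes are right-handed (so a half turn about y gives the same grasp; the last joint's range is limited). The gripper opens to 91 mm and grips with 3 to 60 N. Pads are 32 mm wide; open, the fingers measure 118 mm over their backs; the gripper's body (76 mm by 178 mm) begins 60 mm behind the grasp point.
Start: joints at [66.549, 28.281, 77.091, -0, 74.628, -5.472], TCP at [0.193, 0.594, 0.214] pointing down, gripper open.
Joint ranges: [-166.48, 166.48], [-47.26, 123.95], [12.59, 153.08], [-70.14, 250.14], [6.76, 159.57], [-176.63, 176.63]. Speed limits (degrees/s): [108.29, 108.29, 147.25, 172.46, 172.46, 172.46].

## Interface

Orientations are given as a 3x3 rotation matrix whose columns are the frame's x, y, z axes.
In Python, from bench import ctrl gives the robot as it stands. The module is installed in compiled form; this text tells all that it offers. Calls block until the motion is done:
- ctrl.goto(position, orientation): joint-space move of the TCP to a pose.
- ctrl.move_l(position, vel=0.15, ori=None, contact_N=None): straight line of the TCP; ori=None keeps the orientation; vel is the mean speed in m/s. With contact_N (N) it stops when the force on the tool has changed by that much, and returns True; else False.
- ctrl.movej(angles): joint-space move.
- ctrl.command_gripper(opening): opening from 0.0 (shut) to 1.0 (fully open); the grip force is fixed at half the most; returns when the fingers have stopped.
- ctrl.sleep(seconds).
- ctrl.ik(position, orientation): joint angles nearest the present ones, or None.
- ctrl.read_camera(name): name is "scene" or "side" or "wrist"; returns the picture (400x640x3 uint8, blue, green, red); there is no depth.
- ctrl.camera_params(name): a dict with "fx", "fy", "cx", "cy" (pixels), "pose" (4x4, takes a point from camera to world coordinates); the wrist camera has in their place "T_tool_cam" (4x4, takes a point from camera to tool coordinates, whose origin is the TCP and whose axes are the tool frame's). Camera axes: x right, y up, looking along -z (the intrinsics and any distortion apply to the point x, -y, -z); pixel columns grow to the right and rows downward; lengths in m; the calibration is good to about 2 mm. A picture is of the moment at which its call begins: read the wrist's pose just before it. camera_params takes no time and is no camera call.
A pose or a line that the arm cannot do raises ctrl.MotionError and nothing moves.
- ctrl.sign_off(): hands the job in, once; it reports no verdict.
Readings, each from a call of its own:
- ctrl.current_t(): time.
- ctrl.current_q(): joint angles.
- ctrl.current_dq(): joint speeds.
- ctrl.current_effort(): joint torques, N m.
- ctrl.current_tool_pos(): TCP position.
- ctrl.current_eef_rot(): TCP orientation.
- ctrl.current_contact_force(): force on the tool from outside, world axes, zero at the start.
- ctrl.current_wrist_torque(): the same for the moment, N m.
- ctrl.current_grip_width(): opening from 0.0 (shut) to 1.0 (fully open).
Only numpy, scipy, OpenCV 4.12 (cv2) and the standard library are available. Lean on these libraries where they do the work, as an engineer would, in place of code of your own. Each camera call takes 0.05 s, during which the arm holds its last target.

## Working session

There is one attempt and no reset: what is moved stays moved. The work goes in short steps, each a Python script; the robot and the scene stay as the last script left them, time stands still between calls to the robot, and variables do not carry over. Pictures are saved under pics/ and viewed, and the job is handed in when it is done.

```bash
ls; mkdir -p pics
python3 - <<'E'
from bench import ctrl
import cv2
for n in ["scene","side","wrist"]:
    cv2.imwrite(f"pics/{n}0.png",ctrl.read_camera(n)); print(n,ctrl.camera_params(n))
print(ctrl.current_t(),ctrl.current_eef_rot(),ctrl.current_grip_width())
E
```

```text
pics
scene {'fx': 495.45664499804866, 'fy': 495.45664499804866, 'cx': 317.2293882619077, 'cy': 200.4654611378416, 'pose': array([[ 0.50161403, -0.60678744,  0.61659741,  1.60235617],
       [ 0.8650708 ,  0.35676593, -0.35266215, -0.72286453],
       [-0.00598998,  0.71030069,  0.70387289,  1.34719034],
       [ 0.        ,  0.        ,  0.        ,  1.        ]])}
side {'fx': 454.62959229171815, 'fy': 454.62959229171815, 'cx': 328.5120920227797, 'cy': 199.94951212945116, 'pose': array([[ 0.975967  ,  0.14981728, -0.15825043,  0.29020552],
       [-0.21768042,  0.63631015, -0.7400842 , -1.33432178],
       [-0.01018105,  0.75674578,  0.65363   ,  1.24165592],
       [ 0.        ,  0.        ,  0.        ,  1.        ]])}
wrist {'fx': 283.708120212846, 'fy': 283.708120212846, 'cx': 318.47093234939786, 'cy': 198.35943608220742, 'T_tool_cam': array([[ 9.99999543e-01,  6.51855862e-04, -6.98878748e-04,
         6.03240859e-04],
       [-8.40232876e-04,  2.51236583e-01, -9.67925345e-01,
        -1.71170370e-01],
       [-4.55363902e-04,  9.67925490e-01,  2.51237016e-01,
         7.11735795e-02],
       [ 0.00000000e+00,  0.00000000e+00,  0.00000000e+00,
         1.00000000e+00]])}
0.15 [[ 3.08672453e-01 -3.51874587e-04 -9.51168330e-01]
 [ 9.51168005e-01 -7.91869287e-04  3.08672641e-01]
 [-8.61815045e-04 -9.99999625e-01  9.02636131e-05]] 1.001010060328607
```

View pics/scene0.png

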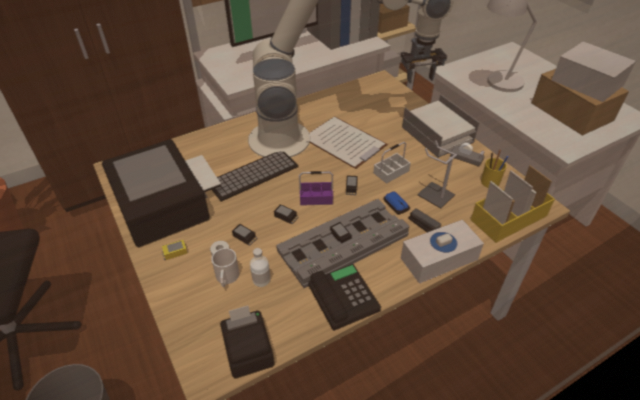

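View pics/side0.png

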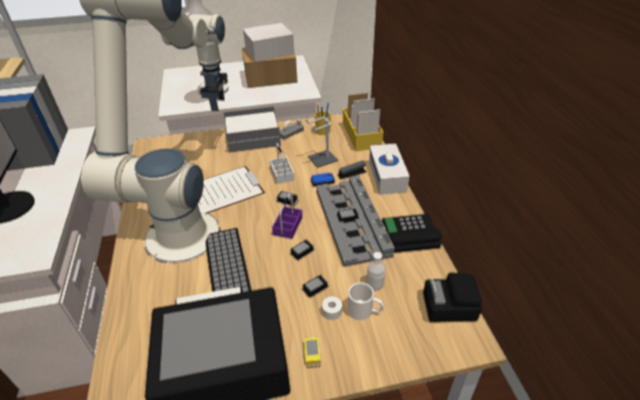

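View pics/wrist0.png

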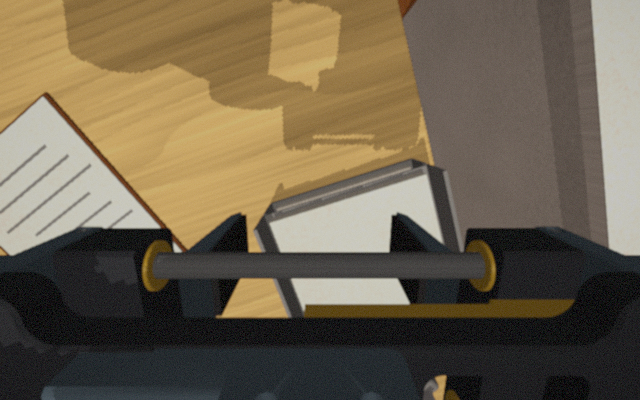

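```bash
cat > h.py <<'E'
import numpy as np, cv2
from bench import ctrl
def cam(name):
    p=ctrl.camera_params(name)
    if name=="wrist":
        T=np.eye(4);T[:3,:3]=ctrl.current_eef_rot();T[:3,3]=ctrl.current_tool_pos()
        p["pose"]=T@p["T_tool_cam"]
    return p
def pix2plane(p,u,v,z):
    d=np.array([(u-p["cx"])/p["fx"],-(v-p["cy"])/p["fy"],-1.0]); d=p["pose"][:3,:3]@d
    o=p["pose"][:3,3]; return o+d*(z-o[2])/d[2]
def proj(p,X):
    c=np.linalg.inv(p["pose"])@np.append(X,1); return np.array([p["cx"]+p["fx"]*c[0]/-c[2],p["cy"]-p["fy"]*c[1]/-c[2]])
def crop(im,x0,y0,x1,y1,s,fn):
    cv2.imwrite("pics/"+fn,cv2.resize(im[y0:y1,x0:x1],None,fx=s,fy=s,interpolation=cv2.INTER_CUBIC))
def down(yaw):  # tool x at yaw(deg) from world x, fingers down; z = x cross y
    a=np.radians(yaw);x=np.array([np.cos(a),np.sin(a),0]);y=np.array([0,0,-1.]);return np.column_stack([x,y,np.cross(x,y)])
E
python3 - <<'E'
from h import *
im=cv2.imread("pics/scene0.png"); crop(im,220,140,420,290,4,"s1.png")
crop(im,370,120,530,240,5,"s2.png")
im=cv2.imread("pics/side0.png"); crop(im,250,120,410,240,5,"d1.png"); crop(im,270,190,430,310,5,"d2.png")
p=cam("scene")
for n,u,v,z in [("p",286,211,.03),("p",243,231,.03),("p",351,182,.03),("full",341,230,.05),("mug",224,275,0),("basket",391,168,.02),("hook",437,197,.0)]: print(n,pix2plane(p,u,v,z).round(3))
p=cam("side")
for n,u,v,z in [("p",302,247,.03),("p",315,284,.03),("p",287,197,.03),("full",347,214,.05)]: print(n,pix2plane(p,u,v,z).round(3))
E
```

```text
p [ 0.438 -0.19   0.03 ]
p [ 0.448 -0.368  0.03 ]
p [0.427 0.103 0.03 ]
full [ 0.636 -0.075  0.05 ]
mug [ 0.571 -0.496  0.   ]
basket [0.43  0.295 0.02 ]
hook [0.641 0.363 0.   ]
p [ 0.432 -0.196  0.03 ]
p [ 0.445 -0.374  0.03 ]
p [0.421 0.095 0.03 ]
full [ 0.63  -0.083  0.05 ]
```

View pics/s1.png

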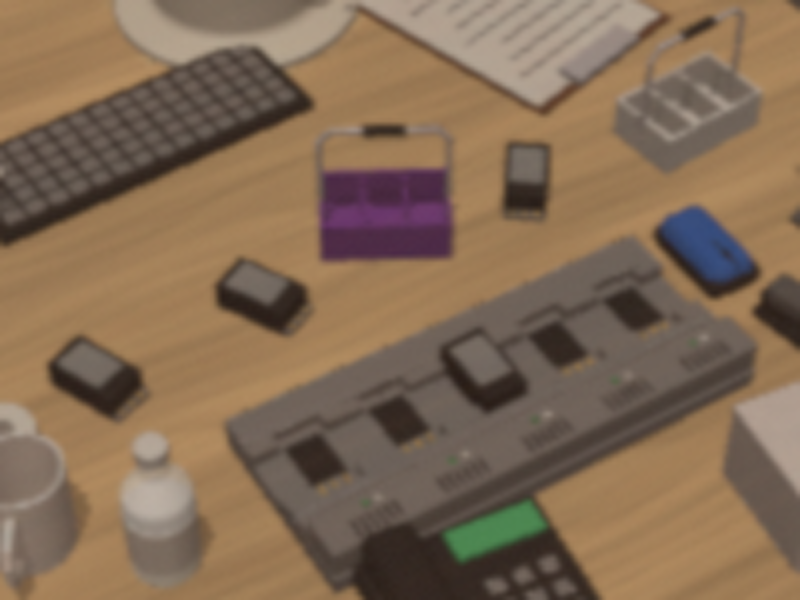

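View pics/s2.png

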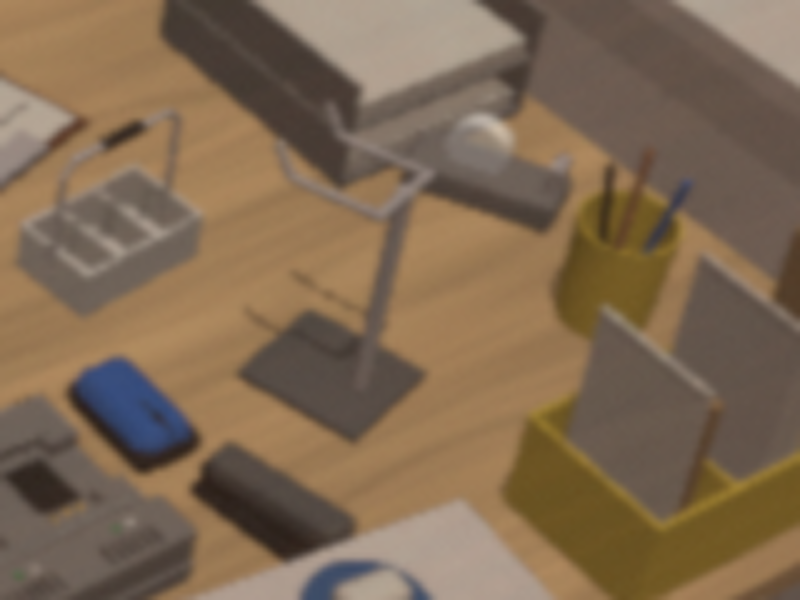

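View pics/d1.png

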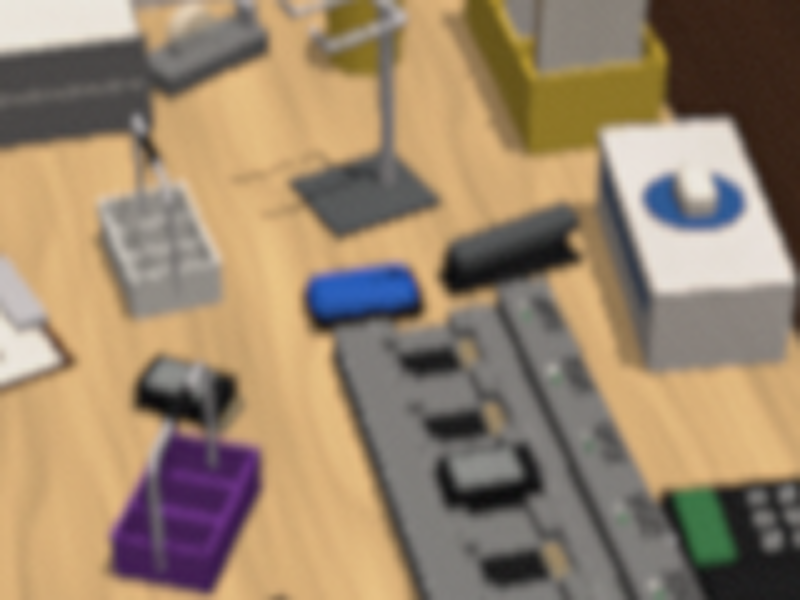

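View pics/d2.png

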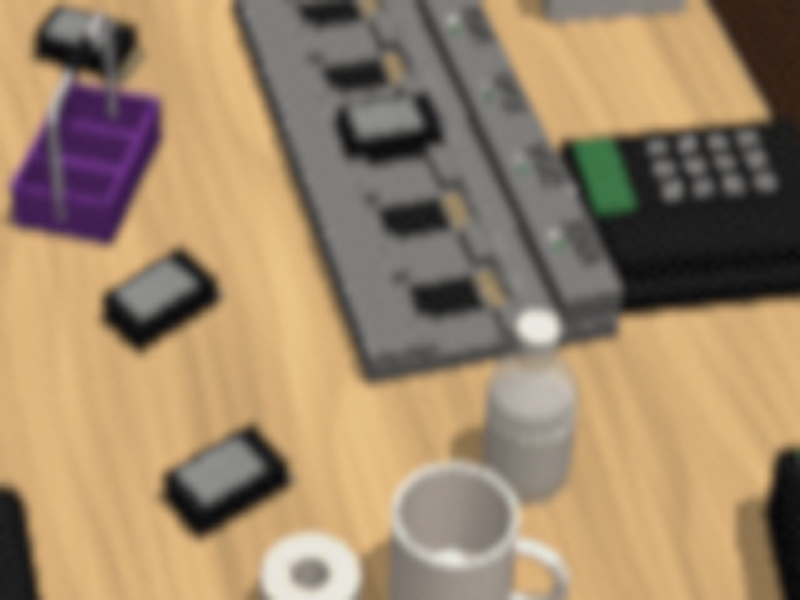

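Run:
```python
from h import *
def look(n,pos,yaw):
    ctrl.goto(np.array(pos),down(yaw)); p=cam("wrist"); im=ctrl.read_camera("wrist"); cv2.imwrite(f"pics/{n}.png",im); np.save(f"pics/{n}.npy",p["pose"]); print(n,ctrl.current_t(),ctrl.current_q())
for pos,yaw in [([.63,-.08,.15],90),([.63,-.08,.15],-90),([.45,-.37,.05],70),([.43,.3,.2],30),([.64,.36,.25],30)]:
    print(pos,yaw,ctrl.ik(np.array(pos),down(yaw)))
look("w_b",[.44,.22,.22],90)
look("w_c1",[.60,-.08,.20],90)
look("w_p1",[.44,-.28,.17],90)
```

```text
[0.63, -0.08, 0.15] 90 [-1.26220295e+01  3.26941271e+01  7.98346675e+01 -2.54444375e-14
  6.74712054e+01 -1.02622030e+02]
[0.63, -0.08, 0.15] -90 [-1.26220295e+01  3.26941271e+01  7.98346675e+01 -2.54444375e-14
  6.74712054e+01  7.73779705e+01]
[0.45, -0.37, 0.05] 70 [-4.52996319e+01  3.65118755e+01  9.25059700e+01 -2.54444375e-14
  5.09821545e+01 -1.15299632e+02]
[0.43, 0.3, 0.2] 30 [ 2.83753803e+01  2.10986155e+01  9.22757232e+01 -2.54444375e-14
  6.66256613e+01 -1.62461970e+00]
[0.64, 0.36, 0.25] 30 [ 2.47021933e+01  3.62814168e+01  5.62905024e+01 -2.54444375e-14
  8.74280808e+01 -5.29780669e+00]
w_b 1.8417 [ 1.96865178e+01  1.72327117e+01  9.48881855e+01  7.31429648e-03
  6.78760138e+01 -7.03576998e+01]
w_c1 3.175 [-1.31261876e+01  2.74065177e+01  8.10549499e+01  1.52531633e-02
  7.15413329e+01 -1.03209401e+02]
w_p1 4.2333 [-3.89014672e+01  2.29749403e+01  9.47405468e+01  1.55529440e-02
  6.22463176e+01 -1.28981956e+02]
```

View pics/w_b.png

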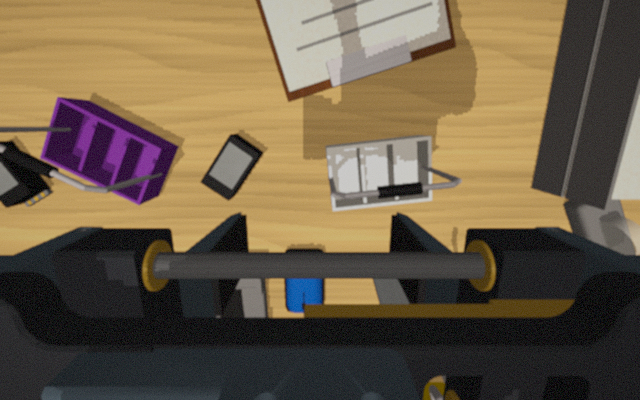

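View pics/w_c1.png

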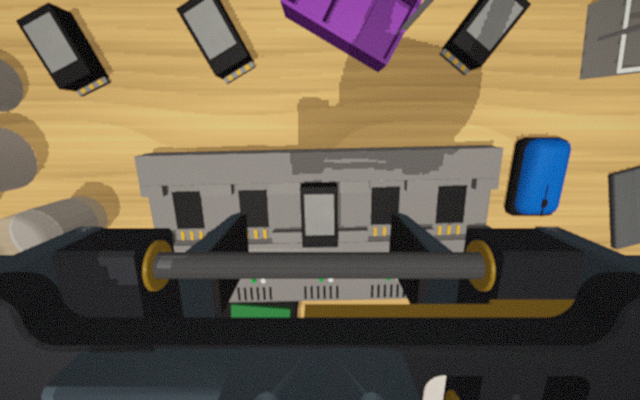

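View pics/w_p1.png

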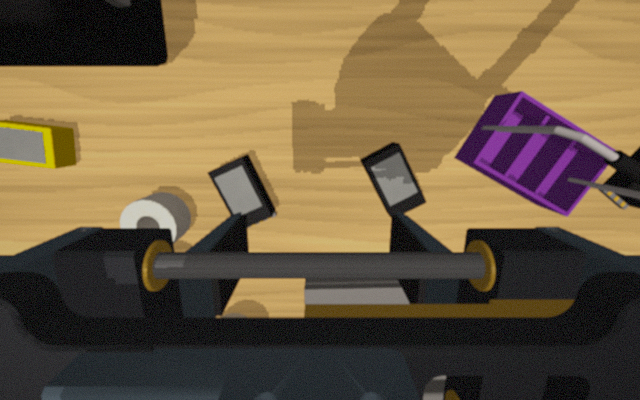

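```bash
cat >> h.py <<'E'
def look(n,pos,yaw):
    ctrl.goto(np.array(pos),down(yaw) if np.isscalar(yaw) else yaw); return snap(n)
def snap(n):
    p=cam("wrist"); im=ctrl.read_camera("wrist"); cv2.imwrite(f"pics/{n}.png",im); np.save(f"pics/{n}.npy",p["pose"]); print(n,round(ctrl.current_t(),1)); return p,im
def load(n):
    p=ctrl.camera_params("wrist"); p["pose"]=np.load(f"pics/{n}.npy"); return p,cv2.imread(f"pics/{n}.png")
E
python3 - <<'E'
from h import *
look("cA",[.73,-.08,.16],90)
look("cB",[.53,-.08,.16],-90)
look("bA",[.52,.36,.24],90)
E
```

```text
cA 5.6
cB 8.4
bA 10.5
```

View pics/cA.png

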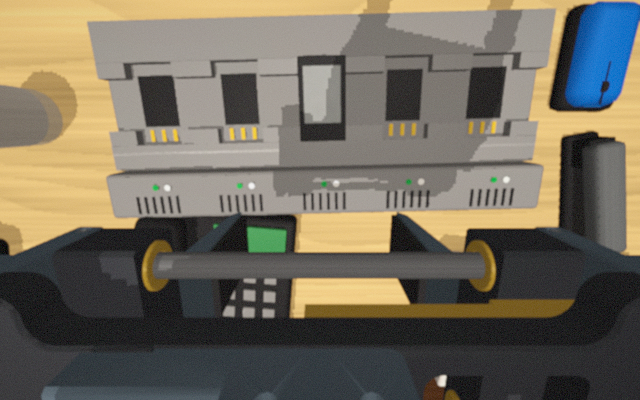

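View pics/cB.png

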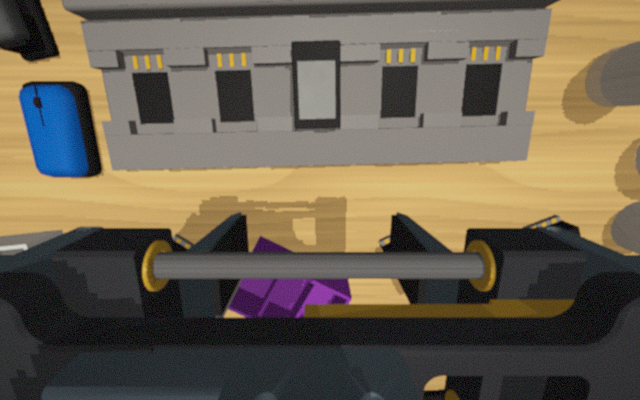

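View pics/bA.png

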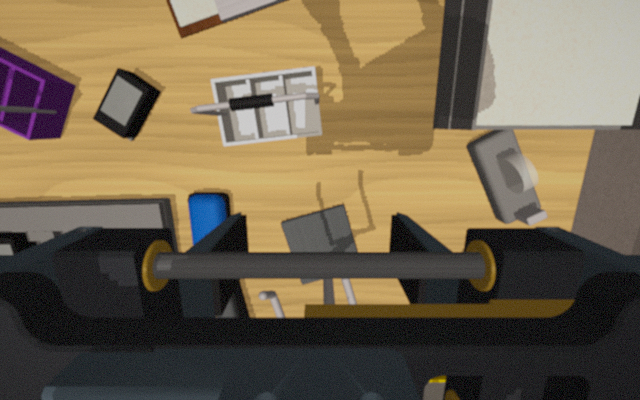

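Run:
```python
from h import *
p,im=load("cA"); crop(im,85,0,325,220,3.3,"cA1.png"); crop(im,320,0,560,220,3.3,"cA2.png")
p,im=load("cB"); crop(im,80,0,320,180,3.3,"cB1.png"); crop(im,310,0,560,180,3.2,"cB2.png")
```

```text
(no output)
```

View pics/cA1.png

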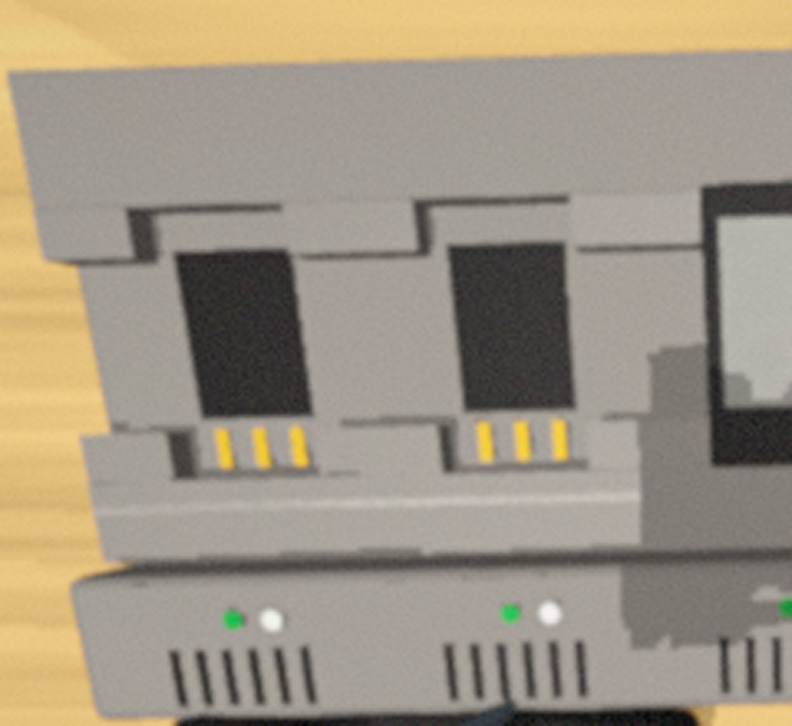

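View pics/cA2.png

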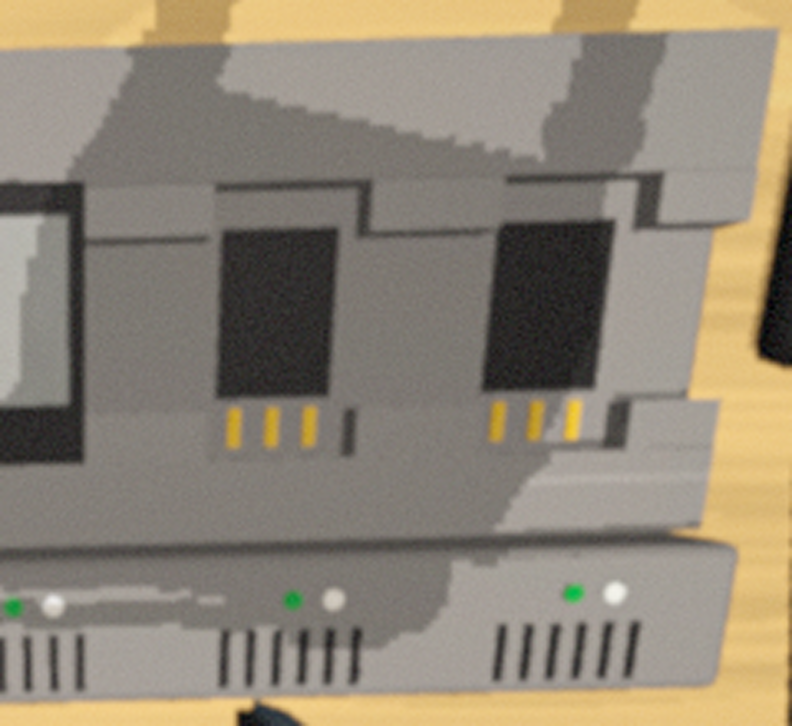

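View pics/cB1.png

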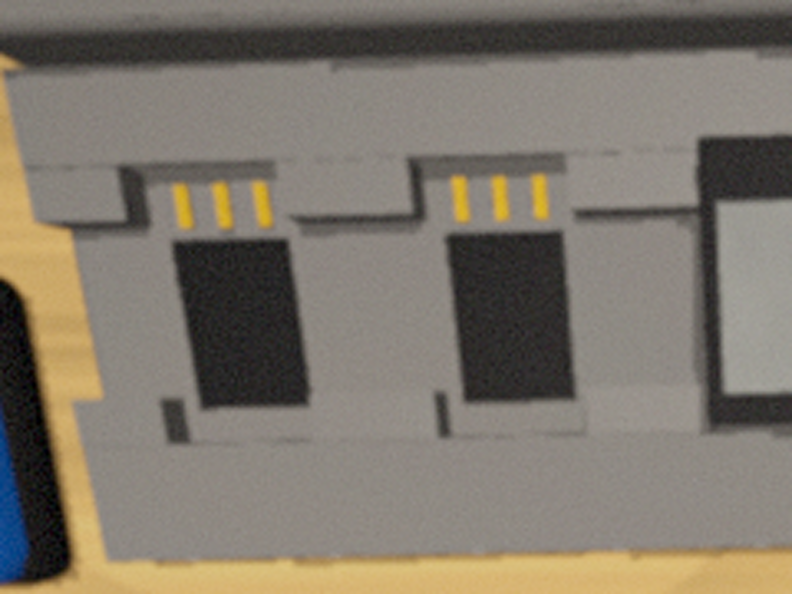

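View pics/cB2.png

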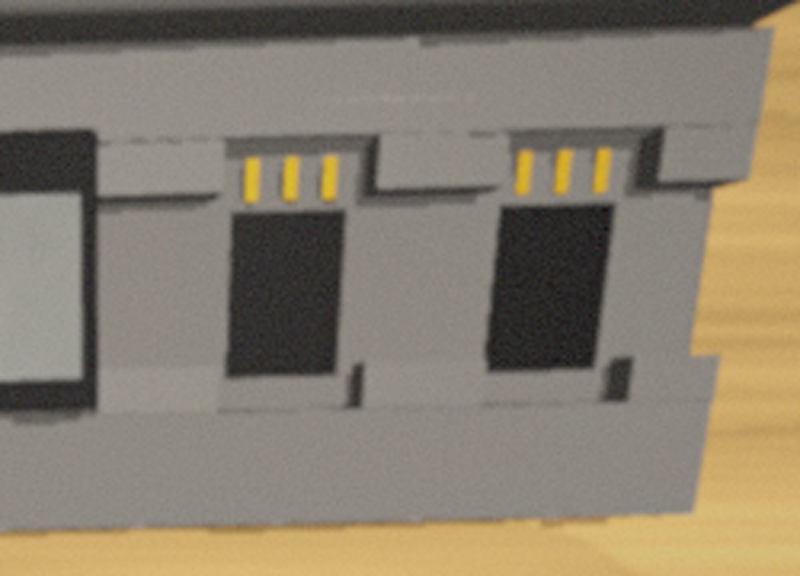

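```bash
cat > fit.py <<'E'
from h import *
from scipy.optimize import least_squares
def pr(p,X): return proj(p,X)
# pack top corners local (x,y,z)
pk=[(-38,-22,52),(38,-22,52),(-38,22,52),(38,22,52)]
A=[(298,56.7),(301,140.3),(345.2,55.5),(345.2,139.5)]
# cB: left image = +y, up = +x
B={(38,22,52):(291.5,42.4),(-38,22,52):(294.5,129),(38,-22,52):(339.7,41.3),(-38,-22,52):(340.3,127.5)}
pA,_=load("cA");pB,_=load("cB")
cor=lambda s,X: np.array([s[0]+np.cos(s[2])*X[0]/1e3-np.sin(s[2])*X[1]/1e3, s[1]+np.sin(s[2])*X[0]/1e3+np.cos(s[2])*X[1]/1e3, X[2]/1e3])
fA=lambda s:np.concatenate([pr(pA,cor(s,X))-u for X,u in zip(pk,A)])
fB=lambda s:np.concatenate([pr(pB,cor(s,X))-u for X,u in B.items()])
if __name__=="__main__":
  for f in (fA,fB,lambda s:np.r_[fA(s),fB(s)]):
    r=least_squares(f,[.64,-.08,0]); print(r.x[:2].round(4),np.degrees(r.x[2]).round(2),r.fun.round(1))
E
python3 fit.py
```

```text
[ 0.6358 -0.0764] 1.19 [-0.9 -1.  -0.6  1.3  0.9 -1.   0.7  1.1]
[ 0.6344 -0.0773] 1.25 [-0.7 -0.7 -0.   0.6  0.6 -0.8  0.2  1.1]
[ 0.6351 -0.0768] 1.19 [-1.4 -1.9 -1.1  0.6  0.4 -1.9  0.2  0.3 -1.2 -1.6 -0.5 -0.1  0.2 -1.6
 -0.3  0.4]
```

```bash
cat > ov.py <<'E'
from fit import *
import sys
def overlay(n,s,fn,box,sc):
    p,im=load(n); S=sc; x0,y0,x1,y1=box
    im=cv2.resize(im[y0:y1,x0:x1],None,fx=S,fy=S,interpolation=cv2.INTER_CUBIC)
    def line(a,b,c):
        q=[tuple(int(round(t)) for t in ((proj(p,cor(s,v))+.5-[x0,y0])*S*8)) for v in (a,b)]
        cv2.line(im,q[0],q[1],c,1,cv2.LINE_AA,3)
    for k in range(5):
        yb=(k-2)*84
        if k!=2:
          for sg in (-1,1):
            y=yb+sg*23
            line((-39.25,y,34),(-25.5,y,34),(0,0,255)); line((24.5,y,34),(39.25,y,34),(0,0,255))
          line((-39.25,yb-23,34),(-39.25,yb+23,34),(0,255,0)); line((39.25,yb-23,34.5),(39.25,yb+23,34.5),(255,0,255))
        else:
          for a,b in zip([(-38,-22),(38,-22),(38,22),(-38,22)],[(38,-22),(38,22),(-38,22),(-38,-22)]): line((*a,52),(*b,52),(0,255,255))
    for k in range(6):
        y0_=(k-2.5)*84-19; y1_=y0_+38
        y0_=max(y0_,-218);y1_=min(y1_,218)
        line((-25.5,y0_,34),(-25.5,y1_,34),(255,255,0)); line((24.5,y0_,34),(24.5,y1_,34),(255,255,0))
    cv2.imwrite("pics/"+fn,im)
if __name__=="__main__":
    s=[float(sys.argv[1]),float(sys.argv[2]),np.radians(float(sys.argv[3]))]
    t=sys.argv[4]
    overlay("cA",s,f"oA{t}.png",(85,0,565,215),1.66); overlay("cB",s,f"oB{t}.png",(75,0,560,180),1.64)
    overlay("cA",s,f"oAz{t}.png",(85,30,325,190),3.3)
E
python3 ov.py .6355 -.0767 1.2 1
```

```text
(no output)
```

View pics/oA1.png

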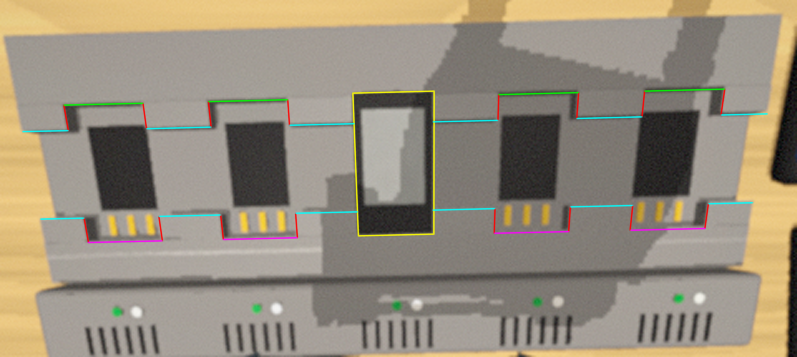

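View pics/oB1.png

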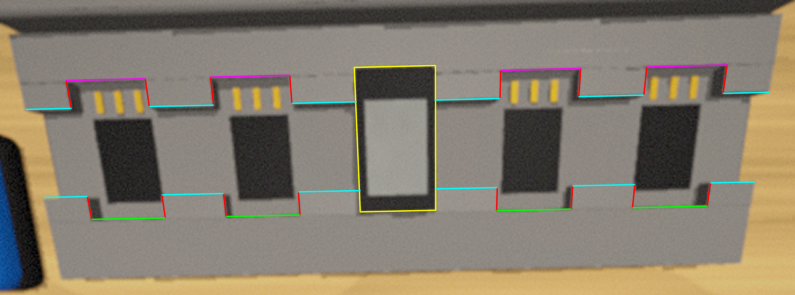

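View pics/oAz1.png

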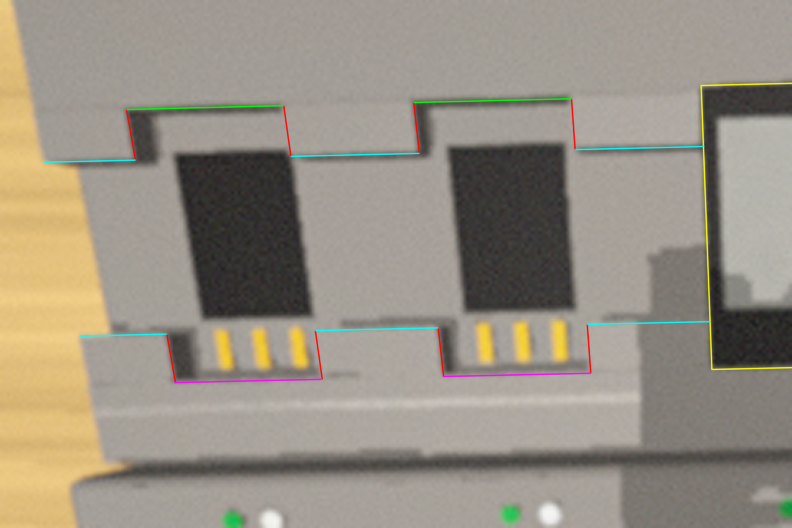

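Run:
```python
from h import *
for n,x,y,th in [("k1",.437,-.192,30),("k2",.447,-.37,37),("k3",.425,.1,-35)]:
    t=np.radians(th)
    look(n,[x+.1*np.cos(t),y+.1*np.sin(t),.155],90+th)
    p,im=load(n); u,v=proj(p,[x,y,.03]); print(u,v); u=int(u);v=int(v)
    y0=max(v-75,0); crop(im,u-100,y0,u+100,y0+150,4,n+"c.png"); print(u-100,y0)
```

```text
k1 12.4
317.17140590575934 92.95924334672993
217 17
k2 13.2
317.19597795991 93.30891457495564
217 18
k3 14.9
317.8566853820968 94.39961107001045
217 19
```

View pics/k1c.png

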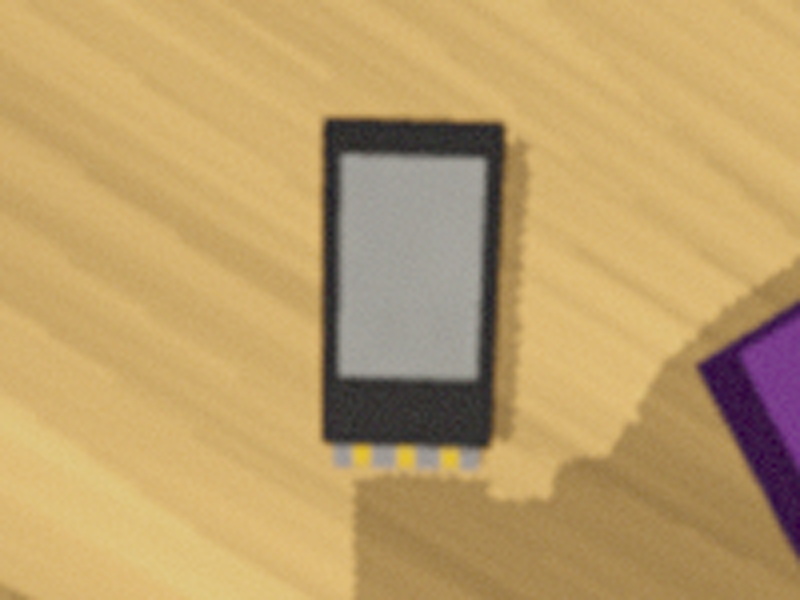

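View pics/k2c.png

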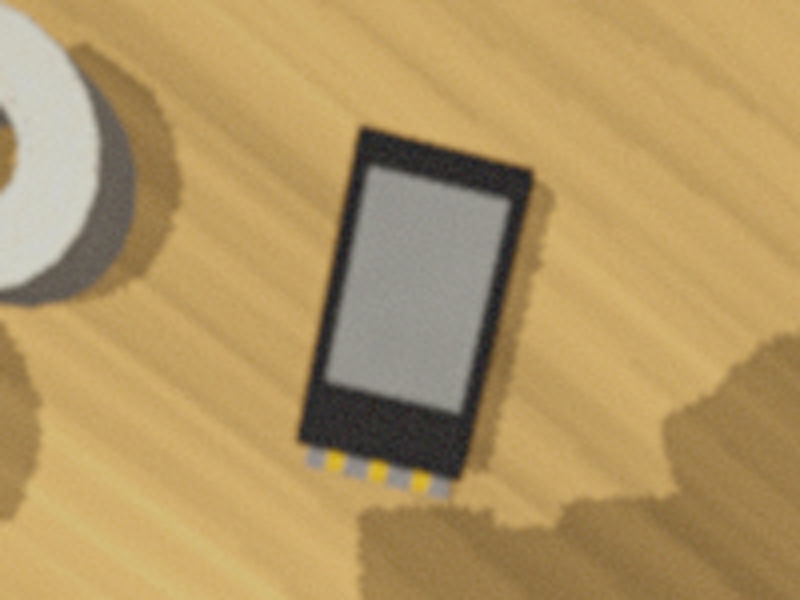

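View pics/k3c.png

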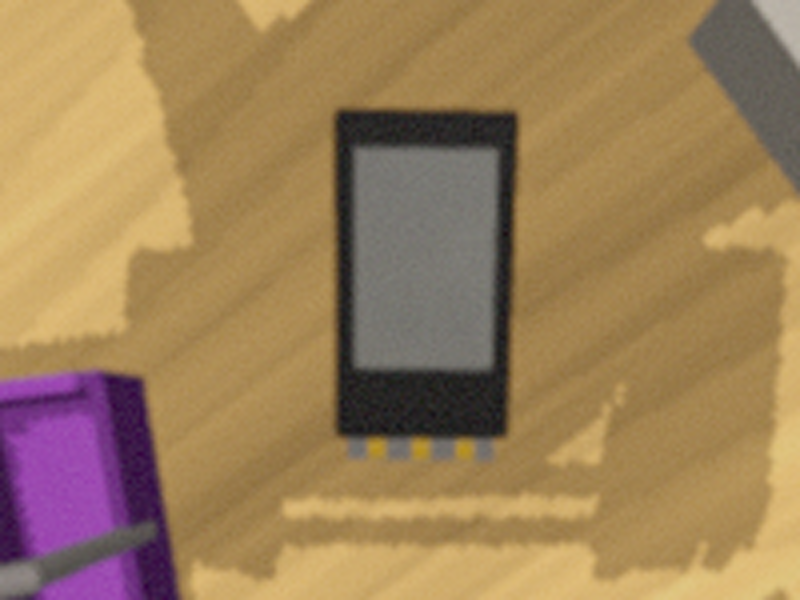

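```bash
cat > packfit.py <<'E'
from fit import *
loc=[(-38,-22,30),(-38,22,30),(38,-22,30),(38,22,30)]
def fitpack(p,px,x0,h=30):
    f=lambda s:np.concatenate([proj(p,cor(s,(X[0],X[1],h)))-u for X,u in zip(loc,px)])
    r=least_squares(f,x0); return r.x,r.fun
def c2f(pts,off,sc): return (np.array(pts,float)+.5)/sc-.5+np.array(off)
E
python3 - <<'E'
from packfit import *
D={"k1":([(326,121),(504,124),(322,443),(492,444)],(217,17),.437,-.192,30),
"k2":([(361,127),(533,172),(299,440),(458,479)],(217,18),.447,-.37,37),
"k3":([(336,111),(517,112),(338,436),(507,437)],(217,19),.425,.1,-35)}
for n,(c,o,x,y,t) in D.items():
    p,_=load(n); s,f=fitpack(p,c2f(c,o,4),[x,y,np.radians(t)]); print(n,s[:2].round(4),np.degrees(s[2]).round(2),f.round(1))
p=cam("wrist");
# view offset A check: hand-eye from charger
E
```

```text
k1 [ 0.4327 -0.192 ] 28.75 [-1.1 -1.3  0.9 -0.9 -0.3  0.9  0.6  1.6]
k2 [ 0.447 -0.367] 23.72 [-0.7 -1.2  1.2 -0.8 -1.5  1.   0.9  1.4]
k3 [0.4234 0.107 ] -35.45 [-0.6 -0.7  0.6 -0.6 -0.5  0.7  0.6  0.8]
```

```bash
cat > act.py <<'E'
from packfit import *
CH=[.6351,-.0768,np.radians(1.2)]
def bayc(k): return cor(CH,(0,(k-3)*84,37))
def Rz(a): c,s=np.cos(a),np.sin(a); return np.array([[c,-s,0],[s,c,0],[0,0,1]])
def Ry(a): c,s=np.cos(a),np.sin(a); return np.array([[c,0,s],[0,1,0],[-s,0,c]])
DZ=-.012
def tcp_for(k,phi,xt,h,off=(0,0,0),dx=0.):
    """toe bottom corner at bay x=xt(mm), h mm above floor, pitch phi deg; off=(x,y,z) mm in charger frame; dx = TCP x in pack frame (mm)"""
    B=Rz(CH[2]); P=Ry(np.radians(phi))
    c=np.array([xt,0,h-15.])-P@np.array([44,0,-15.])
    t=c+P@np.array([dx,0,DZ*1e3])+np.array(off)
    return bayc(k)+B@t/1e3, B@P@down(90)
def tcp2xt(k,phi,pos,dx=0.):
    B=Rz(CH[2]); P=Ry(np.radians(phi))
    t=(B.T@(pos-bayc(k)))*1e3; c=t-P@np.array([dx,0,DZ*1e3]); toe=c+P@np.array([44,0,-15.]); return toe+[0,0,15]
def F(): return np.array(ctrl.current_contact_force()).round(1)
def pick(x,y,th,n):
    t=np.radians(th); R=down(90+th)
    ctrl.command_gripper(.78)
    ctrl.goto(np.array([x,y,.08]),R); ctrl.move_l(np.array([x,y,.003]),vel=.08)
    ctrl.command_gripper(0); print("grip",ctrl.current_grip_width()*91,F())
    ctrl.move_l(np.array([x,y,.12]),vel=.12); print("lift",F(),round(ctrl.current_t(),1))
def same(n,pos,yaw,name):
    p,im=look(name,pos,yaw); q,i0=load(n); d=cv2.absdiff(im,i0)[:200].max(2); print("diff px>40:",(d>40).sum())
E
python3 - <<'E'
from act import *
t=np.radians(30); same("k1",[.437+.1*np.cos(t),-.192+.1*np.sin(t),.155],120,"k1b")
th=28.75;a=np.radians(th); pick(.4327-.0007*np.cos(a),-.192-.0007*np.sin(a),th,"g1")
pos,R=tcp_for(4,15,35,60); ctrl.goto(pos,R); snap("h1"); print(pos)
pos,R=tcp_for(4,15,35,22); ctrl.move_l(pos,vel=.1); snap("h2"); print(F())
cv2.imwrite("pics/h2s.png",ctrl.read_camera("scene")[150:310,240:440])
cv2.imwrite("pics/h2d.png",ctrl.read_camera("side"))
E
```

```text
k1b 16.4
diff px>40: 242
grip 43.317072520379185 [-0.2 -0.6  5.7]
lift [-0.   0.4 -2.3] 20.2
h1 21.4
[0.62661803 0.00704075 0.09628582]
h2 21.9
[ 0.1  0.7 -1.6]
```

Run:
```python
from h import *
im=cv2.imread("pics/h2.png"); crop(im,180,30,460,230,2.85,"h2z.png")
im=cv2.imread("pics/h2d.png"); crop(im,270,90,430,210,5,"h2dz.png")
```

```text
(no output)
```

View pics/h2z.png

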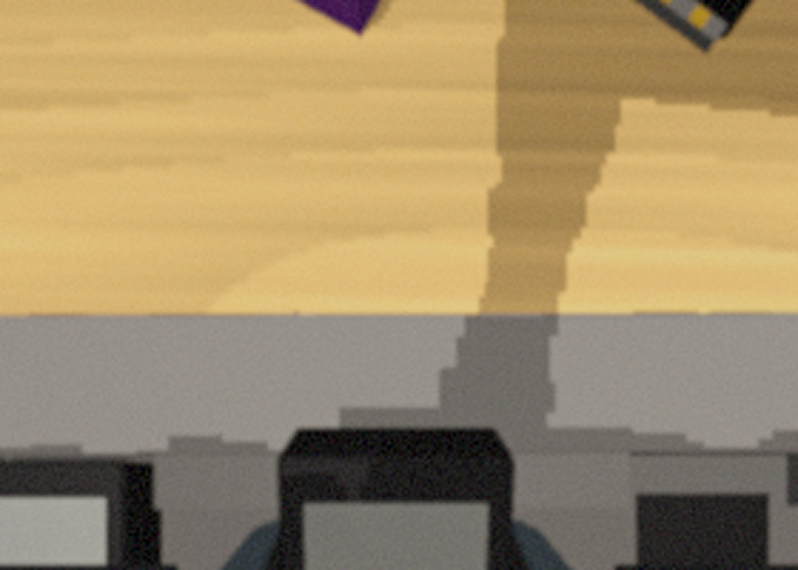

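View pics/h2dz.png

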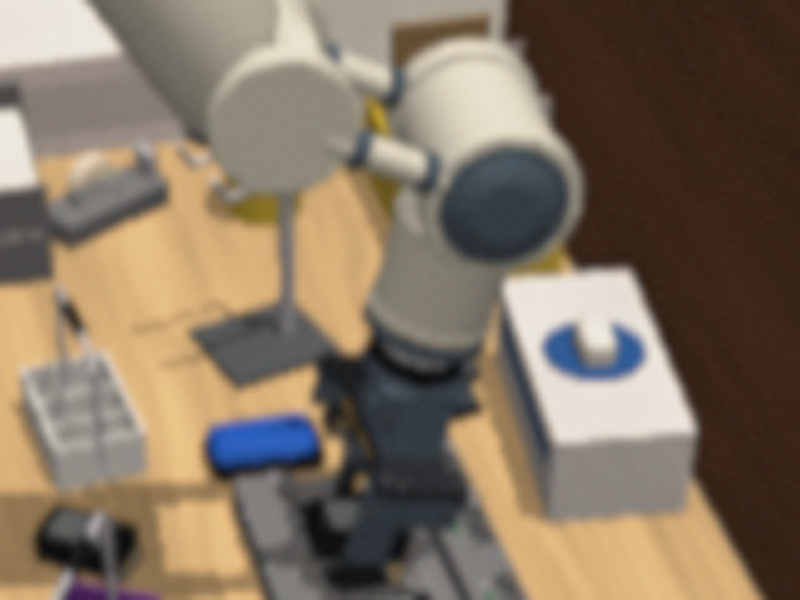

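Run:
```python
from act import *
f0=F(); pos,R=tcp_for(4,15,35.5,-4); r=ctrl.move_l(pos,vel=.025,contact_N=4)
print(r,F()-f0,tcp2xt(4,15,np.array(ctrl.current_tool_pos())).round(2),np.array(ctrl.current_wrist_torque()).round(2),ctrl.current_t())
```

```text
True [0.3 0.3 4.5] [ 3.509e+01 -2.000e-02 -4.500e-01] [-0.08 -0.09  0.01] 22.8583
```

Run:
```python
from act import *
P=lambda phi:tcp2xt(4,phi,np.array(ctrl.current_tool_pos())).round(2)
pos,R=tcp_for(4,15,35.5,.3); ctrl.move_l(pos,vel=.02); f0=F(); print(f0,P(15))
pos,R=tcp_for(4,15,45,.3); r=ctrl.move_l(pos,vel=.015,contact_N=4)
print(r,F()-f0,P(15),np.array(ctrl.current_wrist_torque()).round(2),ctrl.current_t())
```

```text
[-0.1 -0.3 -1.4] [35.54 -0.04  0.14]
True [-0.3  0.7  2.8] [ 4.205e+01 -1.000e-02 -2.200e-01] [-0.03 -0.24 -0.03] 23.6083
```

```bash
cat >> act.py <<'E'
def rock(k,xo=0,h=.3,phis=(12,9,6,4,2,0),lim=12,yo=0):
    for phi in phis:
        pos,R=tcp_for(k,phi,44-.15*phi+xo,h,off=(0,yo,0)); r=ctrl.move_l(pos,vel=.02,ori=R,contact_N=lim)
        print(phi,r,F(),tcp2xt(k,phi,np.array(ctrl.current_tool_pos())).round(2),np.array(ctrl.current_wrist_torque()).round(2))
        if r: return phi
    return None
E
python3 - <<'E'
from act import *
pos,R=tcp_for(4,15,41.7,.3); ctrl.move_l(pos,vel=.02);print(F())
print(rock(4)); print(ctrl.current_t())
E
```

```text
[ 1.1 -0.4 -0.8]
12 False [-0.5 -1.2 -2.4] [41.61 -0.    0.57] [-0.08 -0.17  0.05]
9 False [-1.7 -0.7 -2.6] [42.42 -0.06  0.51] [-0.1  -0.01  0.05]
6 False [-1.4 -2.3 -0.8] [43.04 -0.16  0.42] [-0.38  0.17  0.19]
4 False [-1.  -3.8 -3.3] [43.5  -0.16  0.34] [-0.56  0.14  0.15]
2 False [-0.5 -3.6 -4.6] [43.74 -0.16  0.38] [-0.76  0.02  0.15]
0 False [ 2.8 -4.1 -2.2] [44.66 -0.15  0.65] [-0.74 -0.44  0.03]
None
25.3917
```

Run:
```python
from act import *
pos,R=tcp_for(4,0,44,-.5); print(ctrl.move_l(pos,vel=.02,contact_N=10),F(),tcp2xt(4,0,np.array(ctrl.current_tool_pos())).round(2))
ctrl.command_gripper(.62); print(F(),ctrl.current_grip_width())
pos,R=tcp_for(4,0,44,60); ctrl.move_l(pos,vel=.12)
look("v4",[.73,-.02,.16],90)
p,im=load("v4"); crop(im,185,30,455,200,2.95,"v4z.png")
```

```text
False [ 1.7 -4.4  5.9] [44.79 -0.14  0.09]
[ 0.2  1.  -0.2] 0.6182043380887354
v4 27.3
```

View pics/v4z.png

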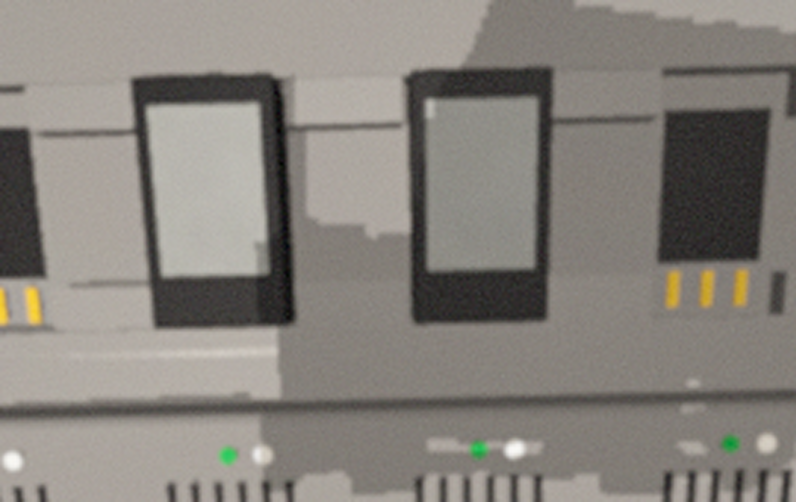

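```bash
cat >> act.py <<'E'
def insert(k,yo=-.2):
    P=lambda phi:tcp2xt(k,phi,np.array(ctrl.current_tool_pos())).round(2)
    o=(0,yo,0)
    pos,R=tcp_for(k,15,35,70,o); ctrl.goto(pos,R)
    pos,R=tcp_for(k,15,35.5,18,o); ctrl.move_l(pos,vel=.1)
    pos,R=tcp_for(k,15,35.5,-4,o); r=ctrl.move_l(pos,vel=.025,contact_N=4); p=P(15); print("down",r,F(),p)
    if abs(p[2])>1.5: return "down?"
    pos,R=tcp_for(k,15,35.5,.3,o); ctrl.move_l(pos,vel=.02)
    pos,R=tcp_for(k,15,45,.3,o); r=ctrl.move_l(pos,vel=.015,contact_N=4); p=P(15); print("fwd",r,F(),p)
    if not 39.5<p[0]<44: return "fwd?"
    xo=p[0]-42.1
    pos,R=tcp_for(k,15,41.7+xo,.3,o); ctrl.move_l(pos,vel=.02)
    if rock(k,xo,yo=yo) is not None: return "rock?"
    pos,R=tcp_for(k,0,44+xo,-.5,o); print(ctrl.move_l(pos,vel=.02,contact_N=10),F(),P(0))
    ctrl.command_gripper(.62); print(F())
    pos,R=tcp_for(k,0,44,60,o); ctrl.move_l(pos,vel=.12); print("t",ctrl.current_t()); return "ok"
E
python3 - <<'E'
from act import *
t=np.radians(-35); ctrl.goto([.45,.1,.17],down(55)); same("k3",[.425+.1*np.cos(t),.1+.1*np.sin(t),.155],55,"k3b")
E
```

```text
k3b 29.0
diff px>40: 4748
```

View pics/k3b.png

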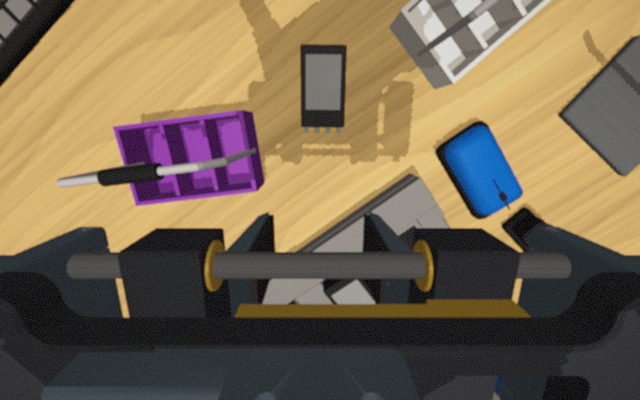

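Run:
```python
from act import *
th=-35.45;a=np.radians(th); pick(.4234-.0007*np.cos(a),.107-.0007*np.sin(a),th,"g3")
ctrl.move_l(np.array(ctrl.current_tool_pos())+[0,0,.08],vel=.2)
print(insert(5))
```

```text
grip 43.82208091176202 [-0.9 -0.2  5.4]
lift [ 0.6 -1.1 -2.6] 32.8
down True [-1.5 -0.4  2.8] [35.08 -0.2  -0.36]
fwd True [-0.3  0.   2.5] [40.7  -0.22 -0.2 ]
12 False [-0.7  0.  -1.9] [40.22 -0.18  0.52] [ 0.01 -0.21 -0.01]
9 False [ 0.9 -0.3 -0.9] [41.15 -0.24  0.53] [ 0.02 -0.15  0.01]
6 False [-0.4 -0.5 -1.4] [41.84 -0.22  0.46] [-0.02 -0.12 -0.02]
4 False [ 0.5  0.  -2.4] [42.3  -0.23  0.43] [ 0.02 -0.05 -0.01]
2 False [ 0.1  0.4 -1.1] [42.48 -0.21  0.45] [ 0.08 -0.08 -0.06]
0 False [-0.2  0.4 -2. ] [43.   -0.22  0.62] [ 0.02 -0.02 -0.02]
False [-0.7  0.3  5.7] [ 4.324e+01 -2.200e-01 -1.000e-02]
[-0.3 -0.2  0.8]
t 39.4
ok
```

Run:
```python
from act import *
look("v5",[.73,-.02,.16],90); p,im=load("v5"); crop(im,185,30,455,200,2.95,"v5z.png")
t=np.radians(37); ctrl.goto([.6,-.2,.18],down(110)); same("k2",[.447+.1*np.cos(t),-.37+.1*np.sin(t),.155],127,"k2b")
p,im=load("k2b"); crop(im,217,18,417,168,4,"k2bc.png")
```

```text
v5 40.1
k2b 41.7
diff px>40: 3180
```

View pics/v5z.png

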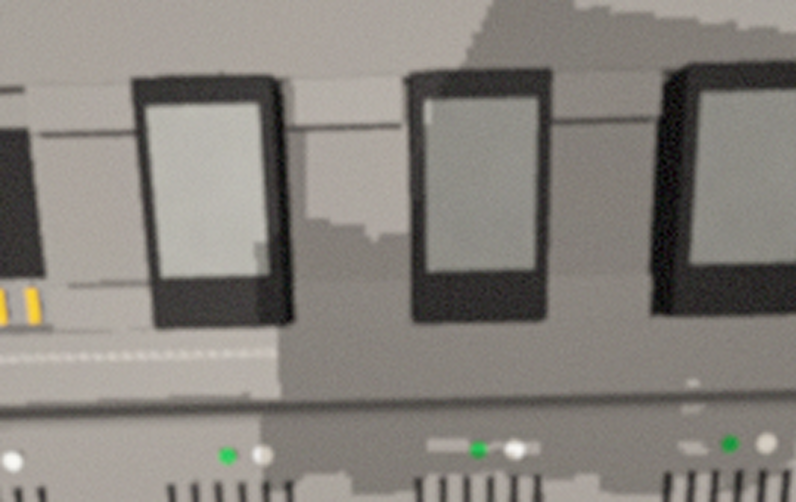

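View pics/k2bc.png

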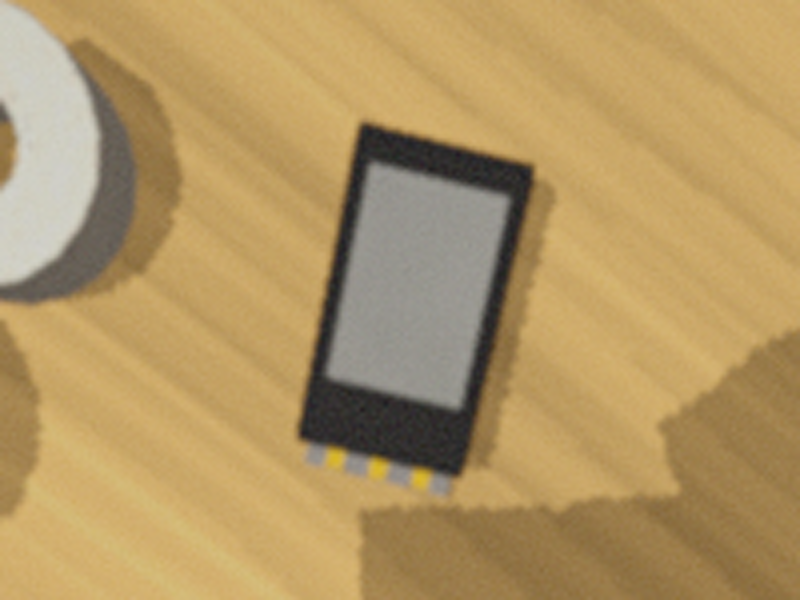

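Run:
```python
from act import *
th=23.72;a=np.radians(th); pick(.447-.0007*np.cos(a),-.367-.0007*np.sin(a),th,"g2")
ctrl.move_l(np.array(ctrl.current_tool_pos())+[0,0,.08],vel=.2)
print(insert(2))
look("v2",[.73,-.12,.16],90); p,im=load("v2"); crop(im,185,30,455,200,2.95,"v2z.png")
```

```text
grip 43.637887489162175 [-0.5 -0.1  3.4]
lift [-0.2 -0.2 -0.9] 45.5
down True [-1.1 -0.4  4.1] [35.06 -0.14 -0.6 ]
fwd True [-0.7 -1.3 -1.4] [42.12 -0.05 -0.26]
12 False [-0.3  0.1 -1. ] [41.68 -0.22  0.58] [ 0.02 -0.15  0.  ]
9 False [ 1.5 -0.9 -1.8] [42.48 -0.29  0.53] [-0.   -0.09 -0.04]
6 False [ 0.1 -0.6 -1.2] [43.17 -0.28  0.5 ] [ 0.02 -0.05 -0.05]
4 False [ 0.2  0.4 -1.9] [43.56 -0.25  0.42] [ 0.07 -0.07  0.01]
2 False [-0.3 -0.8 -0.3] [43.72 -0.24  0.43] [ 0.04 -0.12 -0.05]
0 False [ 0.2 -0.6 -1.2] [44.2  -0.25  0.58] [ 0.01 -0.02  0.03]
False [ 0.1 -0.   7.1] [ 4.441e+01 -2.400e-01 -2.000e-02]
[ 0.8  0.6 -0.9]
t 52.375
ok
v2 53.0
```

View pics/v2z.png

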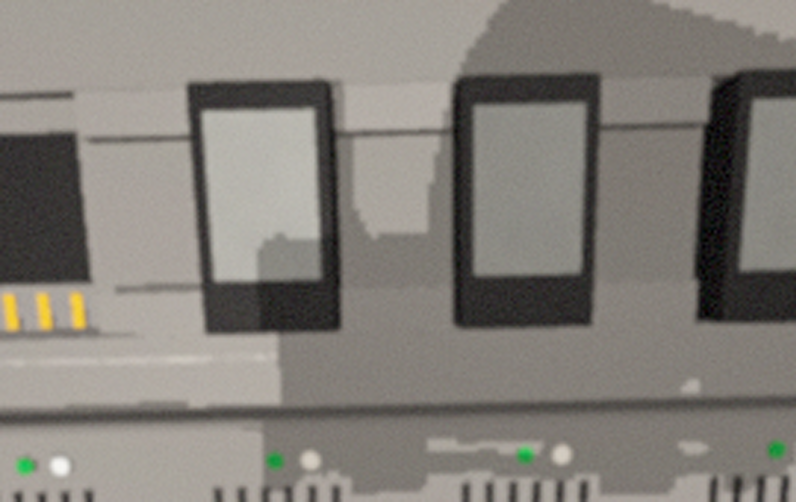

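Run:
```python
from act import *
ctrl.command_gripper(.5)
for n,pos,yaw in [("hkA",[.70,.36,.36],90),("hkB",[.54,.38,.36],-90),("bkA",[.53,.29,.25],90)]:
    try:
        ctrl.goto(np.array(ctrl.current_tool_pos())*[1,1,0]+[0,0,.36],down(90)) if n=="hkA" else None
        look(n,pos,yaw); print(proj(load(n)[0],[.43,.295,.13]),proj(load(n)[0],[.6,.36,.2]))
    except ctrl.MotionError as e: print(n,e)
```

```text
hkA 56.0
[263.77971505 -48.42304324] [318.67729012  96.83063379]
hkB 58.9
[374.80225868 246.56630165] [336.92694728 134.11019859]
bkA 61.8
[322.47982445  93.57274524] [397.00404183 290.04546665]
```

View pics/hkA.png

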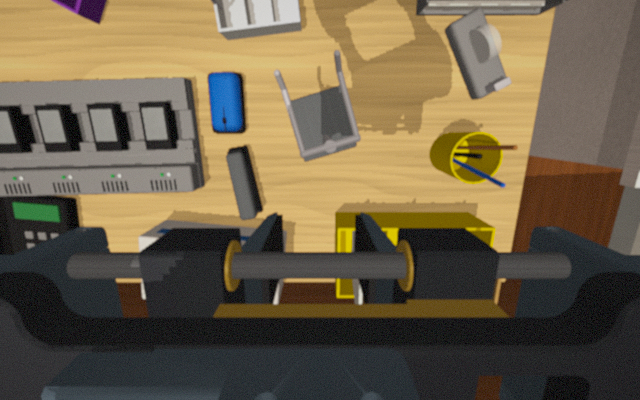

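View pics/hkB.png

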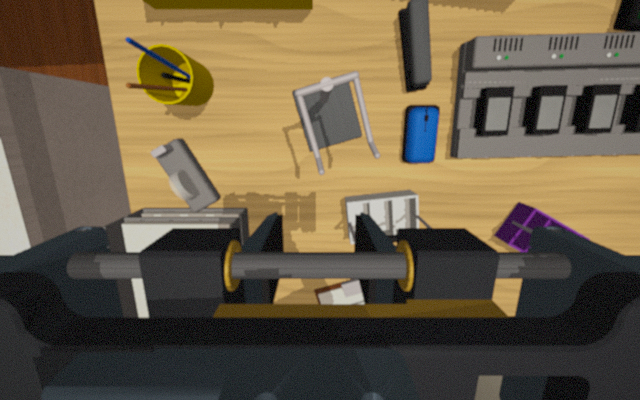

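View pics/bkA.png

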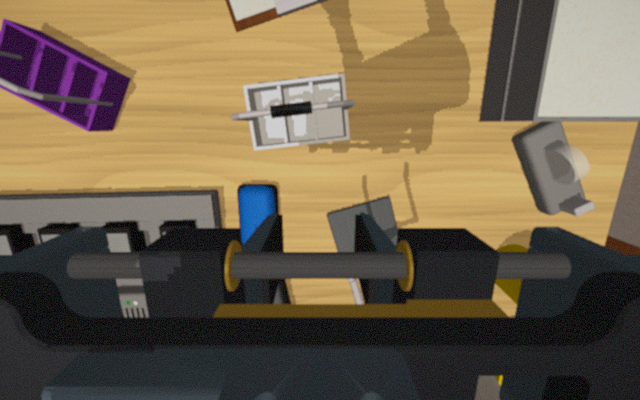

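Run:
```python
from act import *
p,im=load("hkA"); crop(im,260,40,380,170,4.5,"hkAz.png")
p,im=load("hkB"); crop(im,280,60,400,190,4.5,"hkBz.png")
p,im=load("bkA"); crop(im,220,60,370,160,5,"bkAz.png")
```

```text
(no output)
```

View pics/hkAz.png

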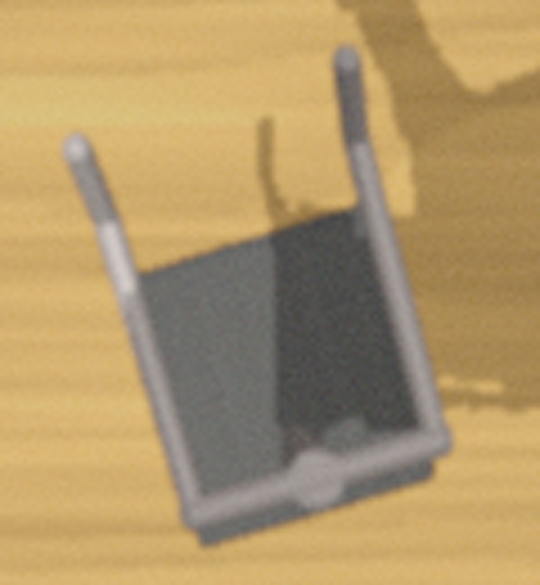

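View pics/hkBz.png

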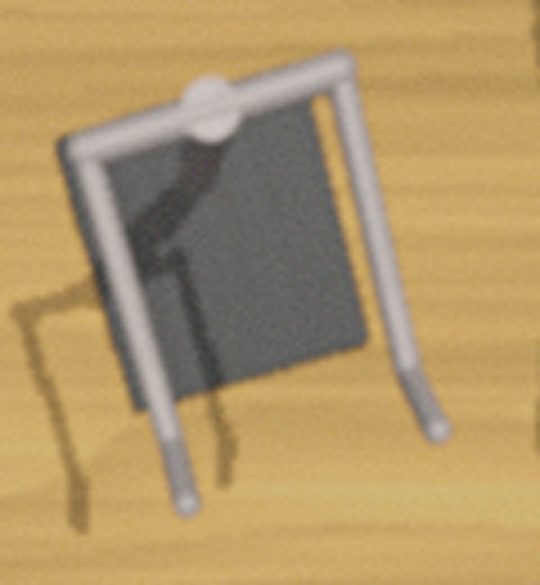

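View pics/bkAz.png

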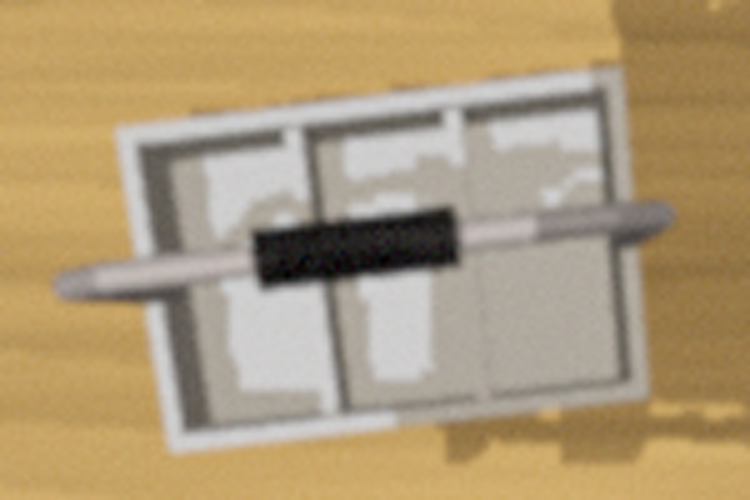

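```bash
cat > hb.py <<'E'
from act import *
def fitpts(views,x0):
    f=lambda s:np.concatenate([proj(p,cor(s,X))-c2f([u],o,sc)[0] for p,o,sc,L in views for X,u in L])
    r=least_squares(f,x0,x_scale=[.01,.01,.1]); return r.x,r.fun
def fmt(s): return s[:2].round(4),np.degrees(s[2]).round(2)
if __name__=="__main__":
  A=(load("hkA")[0],(260,40),4.5,[((65,0,204),(318,478)),((-21,-32,215),(76,148)),((-21,32,215),(346,58)),((65,-32,195),(195,513)),((65,32,195),(438,440))])
  B=(load("hkB")[0],(280,60),4.5,[((65,0,204),(210,108)),((-21,32,215),(186,503)),((-21,-32,215),(438,430)),((65,32,195),(80,148)),((65,-32,195),(345,62))])
  for v in ([A],[B],[A,B]):
    s,f=fitpts(v,[.6,.37,.3]); print("hook",fmt(s),f.round(1))
  K=(load("bkA")[0],(220,60),5,[((0,-20,130),(257,257)),((0,20,130),(458,237))])
  T=(load("bkA")[0],(220,60),5,[((-40,-63,45),(118,128)),((-40,63,45),(622,68)),((40,63,45),(648,400)),((40,-63,45),(172,450))])
  for v in ([K],[T]):
    s,f=fitpts(v,[.43,.29,.1]); print("bk",fmt(s),f.round(1))
E
python3 hb.py
```

```text
hook (array([0.5896, 0.3538]), np.float64(16.7)) [-0.5 -1.   0.7  1.3  0.3  1.6  0.4 -1.3 -1.  -1.2]
hook (array([0.5909, 0.3536]), np.float64(16.33)) [ 0.6 -0.  -0.2 -1.9 -0.6 -1.8  1.7  0.8 -1.6  2.6]
hook (array([0.5903, 0.3537]), np.float64(16.5)) [-0.8 -0.4  0.7  1.8  0.2  2.4  0.1 -0.8 -1.2 -0.5  0.4  0.7 -0.2 -1.3
 -0.7 -1.4  1.5  1.6 -1.9  3.2]
bk (array([0.4442, 0.2642]), np.float64(5.38)) [-0.2  0.   0.2 -0. ]
bk (array([0.4446, 0.2645]), np.float64(6.11)) [-0.1 -0.1  0.2  0.1  0.2 -0.3 -0.3  0.3]
```

```bash
cat > hang.py <<'E'
from hb import *
HK=np.array([.5903,.3537]); HY=np.radians(16.5)
def hpos(x,y,z): c,s=np.cos(HY),np.sin(HY); return np.array([HK[0]+c*x-s*y,HK[1]+s*x+c*y,z-.019])
E
python3 - <<'E'
from hang import *
ctrl.command_gripper(.55)
b=np.array([.4442,.2643]); R=down(5.8)
ctrl.goto([*b,.20],R); ctrl.move_l([*b,.111],vel=.1); print(F())
ctrl.command_gripper(0); print(ctrl.current_grip_width()*91,F())
ctrl.move_l([*b,.216],vel=.08); print("lift",F())
ctrl.move_l(hpos(-95,0,.236),vel=.1,ori=down(16.5)); print(F(),ctrl.current_t())
cv2.imwrite("pics/hs.png",ctrl.read_camera("scene")[100:220,360:500]);crop(ctrl.read_camera("scene"),360,100,500,220,5,"hs.png"); crop(ctrl.read_camera("side"),230,90,380,200,5,"hd.png")
E
```

```text
[ 0.3 -0.4 -0. ]
11.203930777034628 [0.8 0.6 0.2]
lift [ 0.5 -0.6 -1.9]Traceback (most recent call last):
  File "<stdin>", line 7, in <module>
bench.MotionError: the arm cannot follow that straight line within its joint ranges
```

Run:
```python
from hang import *
print(ctrl.current_q().round(1) if hasattr(ctrl.current_q(),'round') else ctrl.current_q(), ctrl.current_tool_pos(), ctrl.current_t())
for x,z,a in [(-95,.236,16.5),(-95,.236,5.8),(-50,.236,16.5),(0,.236,16.5),(0,.236,-163.5)]:
    print(x,a,ctrl.ik(hpos(x,0,z),down(a)))
print(hpos(-95,0,.236))
```

```text
[24.1 19.5 92.1 -0.  68.5 18.3] [0.44396885 0.26418983 0.21552284] 66.7083
-95 16.5 None
-95 5.8 None
-50 16.5 None
0 16.5 [ 2.59609693e+01  3.34126676e+01  6.69468607e+01 -2.54444375e-14
  7.96404717e+01  9.46096928e+00]
0 -163.5 [ 2.59609693e+01  3.34126676e+01  6.69468607e+01 -2.54444375e-14
  7.96404717e+01 -1.70539031e+02]
[-90.49757481 -26.62775775   0.217     ]
```

```bash
sed -i 's/def hpos(x,y,z): /def hpos(x,y,z): x,y=x\/1e3,y\/1e3; /' hang.py
python3 - <<'E'
from hang import *
ctrl.move_l(hpos(-95,0,.236),vel=.1,ori=down(16.5)); print(F(),ctrl.current_t())
crop(ctrl.read_camera("scene"),360,100,500,220,5,"hs.png"); crop(ctrl.read_camera("side"),230,90,380,200,5,"hd.png")
E
```

```text
[-0.6 -0.2 -3.2] 67.6917
```

View pics/hs.png

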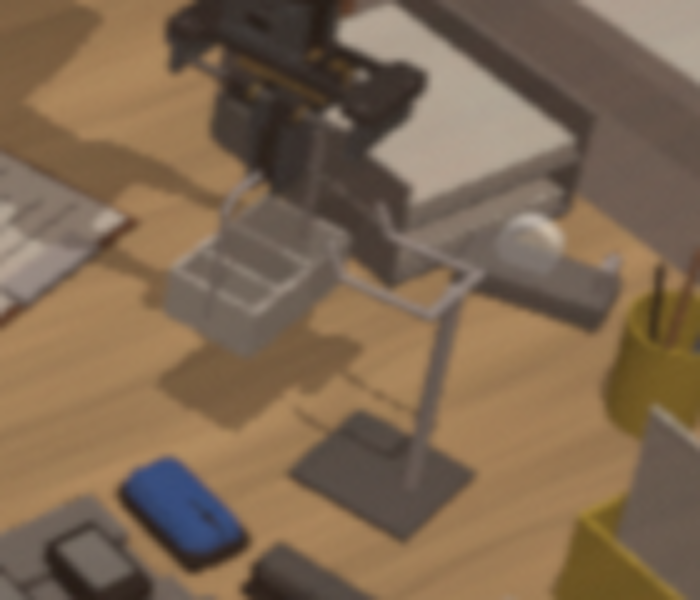

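View pics/hd.png

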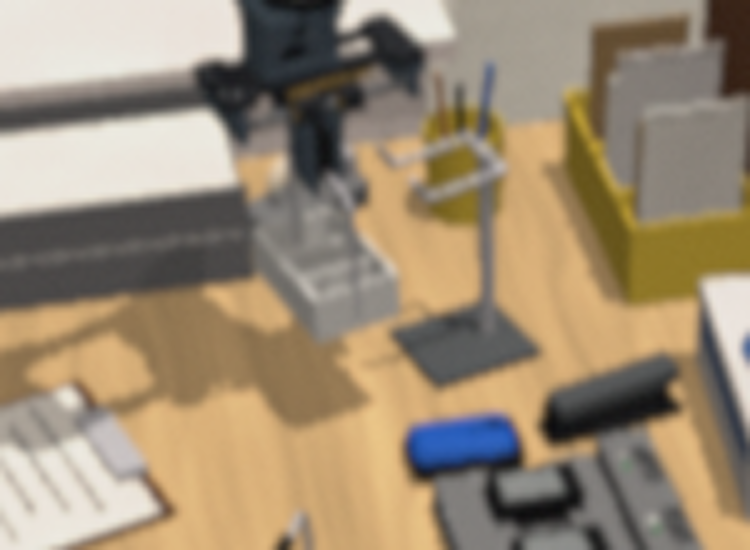

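Basket hangs level in the gripper in front of the prong tips. Go in, lower, release.

Run:
```python
from hang import *
print(ctrl.move_l(hpos(0,0,.236),vel=.08,contact_N=5),F())
crop(ctrl.read_camera("side"),230,90,380,200,5,"hd2.png")
print(ctrl.move_l(hpos(0,0,.196),vel=.03,contact_N=3),F(),np.array(ctrl.current_tool_pos())[2]+.019,ctrl.current_t())
crop(ctrl.read_camera("side"),230,90,380,200,5,"hd3.png"); crop(ctrl.read_camera("scene"),360,100,500,220,5,"hs3.png")
```

```text
False [-0.4  0.3 -3.2]
True [-0.3 -0.2  5.6] 0.20088954547753912 70.2417
```

View pics/hd3.png

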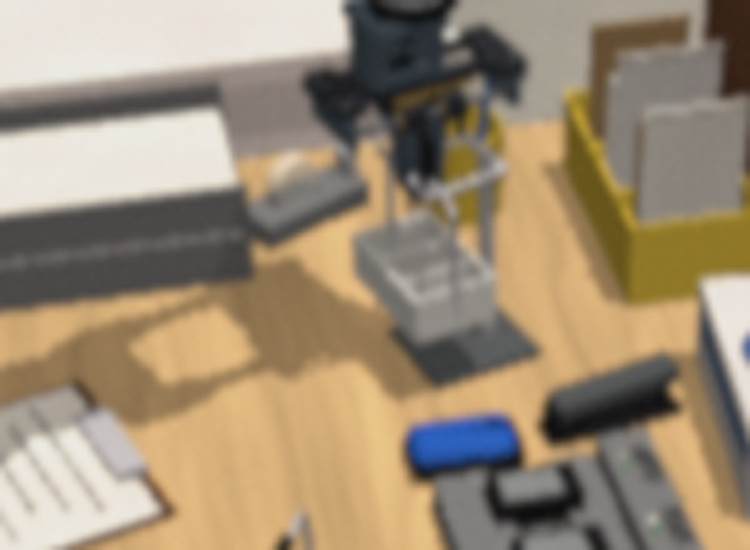

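View pics/hs3.png

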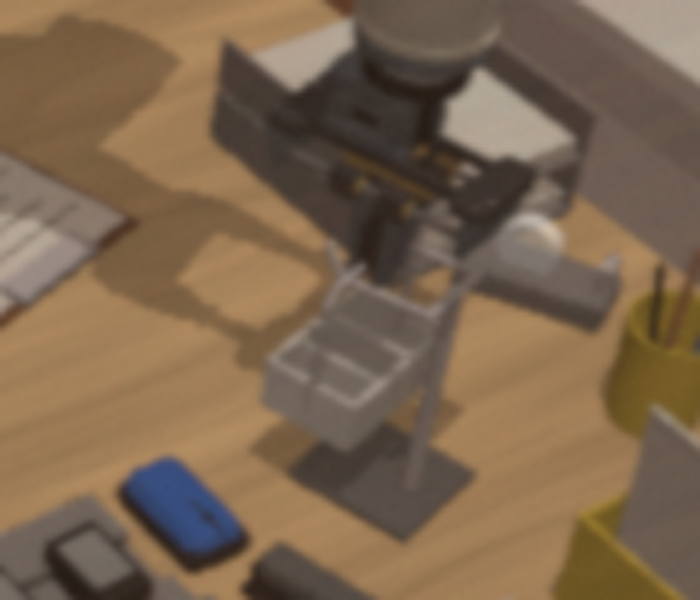

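Run:
```python
from hang import *
ctrl.command_gripper(.35); print(F())
ctrl.move_l(hpos(0,0,.30),vel=.06)
ctrl.command_gripper(.5)
look("hkC",[.70,.36,.36],90); p,im=load("hkC"); crop(im,240,20,400,170,4,"hkCz.png")
ctrl.goto([.55,.05,.36],down(90))
look("cF",[.73,-.08,.18],90)
ctrl.goto([.5,.0,.36],down(90))
cv2.imwrite("pics/sF.png",ctrl.read_camera("scene")); cv2.imwrite("pics/dF.png",ctrl.read_camera("side")); print(ctrl.current_t())
crop(cv2.imread("pics/dF.png"),230,90,430,240,4,"dFz.png")
```

```text
[-0.1 -0.8 -0.4]
hkC 74.4
cF 76.9
78.1167
```

View pics/hkCz.png

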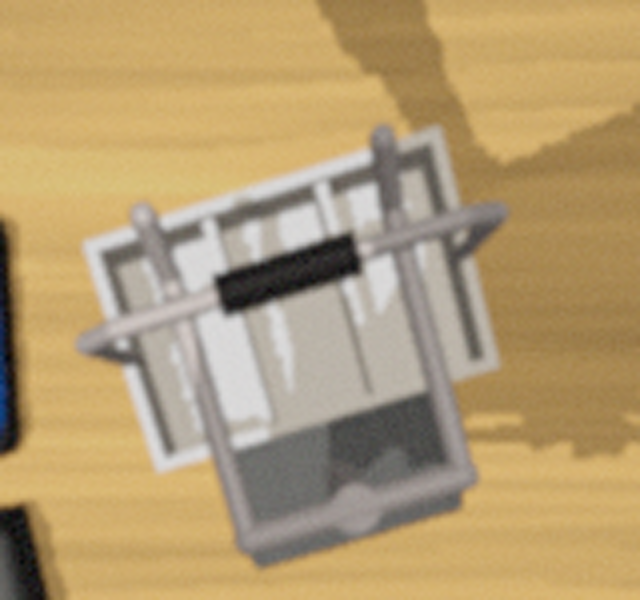

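View pics/cF.png

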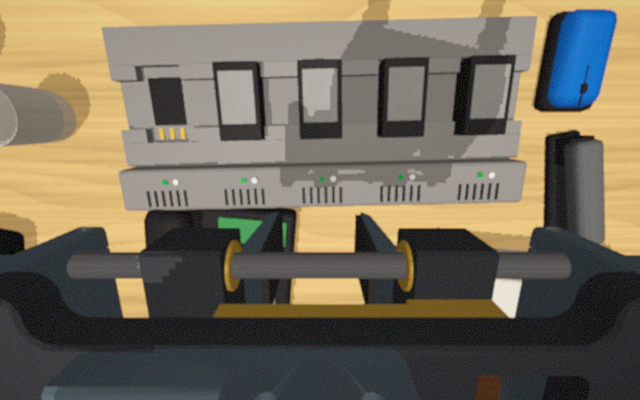

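View pics/sF.png

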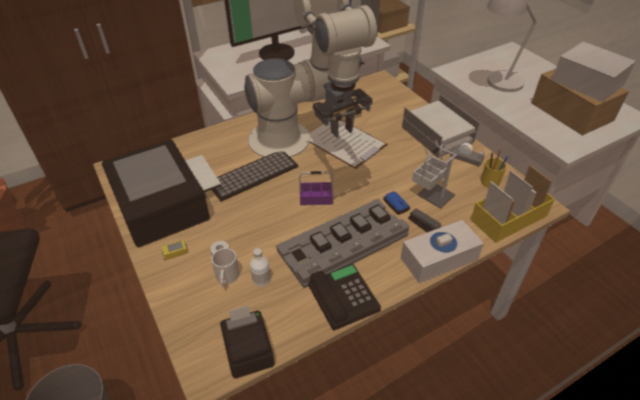

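View pics/dFz.png

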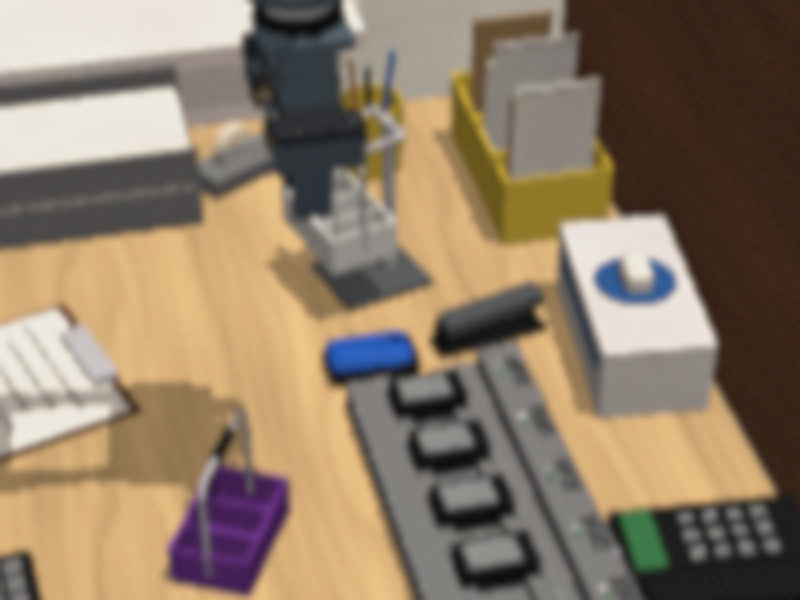

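Run:
```python
from act import *
p,_=load("v2"); q,_=load("v5")
for n,pp,c,k in [("b2",p,[(189,84),(330,80),(207,333),(340,330)],2),("b3",p,[(456,77),(600,73),(456,327),(592,325)],3),("b4",q,[(408,73),(551,69),(413,322),(546,320)],4),("b3v5",q,[(134,79),(275,75),(156,326),(292,323)],3)]:
    s,f=fitpack(pp,c2f(c,(185,30),2.95),[*bayc(k)[:2],0],52); print(n,((s[:2]-bayc(k)[:2])*1e3).round(1),np.degrees(s[2]).round(2),f.round(1))
p,im=load("cF"); crop(im,380,30,530,150,5,"cFz.png")
```

```text
b2 [0.6 1.7] 1.25 [-0.7 -0.9  0.6 -0.7 -0.2  0.9  0.4  0.9]
b3 [ 0.5 -0.6] 1.3 [-0.2 -0.7  0.2 -0.6  0.2  0.9 -0.2  0.6]
b4 [0.7 0.6] 1.35 [-0.3 -0.9  0.4 -0.9 -0.4  1.3  0.3  0.8]
b3v5 [0.3 1.3] 1.49 [-0.7 -1.2  0.7 -1.2  0.2  1.5 -0.2  1.3]
```

View pics/cFz.png

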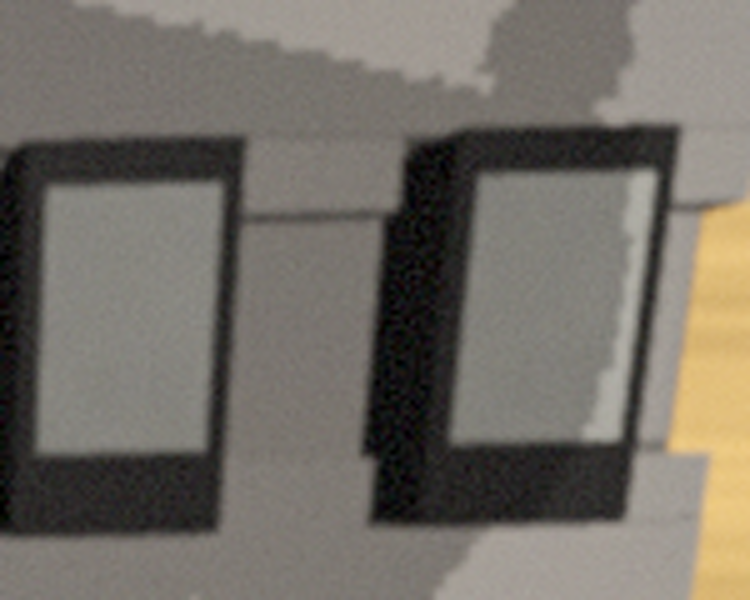

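Run:
```python
from bench import ctrl
ctrl.sleep(1); print(ctrl.current_t()); ctrl.sign_off()
```

```text
79.1167
the job is handed in; nothing more can be done
```

I found three loose packs and put all of them into free bays of the charger: pack1 in bay 4, pack3 in bay 5 and pack2 in bay 2. The white basket hangs over both prongs of the hook stand. I handed the job in at about 79 s of the 208 s allowed; the sign-off reports no verdict.

**Packs:** Each one met the pocket floor and the lip at about the expected place, then rocked down to floor level. Side forces stayed below about 5 N.
- The last pictures show the packs flat and in line with the full pack in bay 3.
- My corner fits put packs 1 and 2 within about 2 mm of their bay points and within about 0.3° of the charger's line. The full pack, in two views of its own, fitted 0.8 mm and 1.3 mm off its point, so part of that is reading error.
- I did not run a corner fit on pack3. I checked bay 5 by eye in the picture and by where the robot stopped.

**Basket:** The bar touched the prongs at 0.2009 m against 0.2015 m nominal. A picture after release shows it level and across both prongs.

**Everything else:** The full pack, the mouse, stapler, mug, gel bottle and label roll, the purple basket and the yellow pack look unmoved in the last pictures. I saw no fourth loose pack, and the final view was clear except behind tall objects. No check failed.

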